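# Close the scrap hatch past its spring catch

### The job

Close the scrap hatch on the slab: with a fingertip press the long yellow spring pedal down behind the steel sliding cover and, while it is held down, push the cover along so that its front edge passes over the red catch pin. Then push the cover on by its upright back flange until it is fully home over the opening, and leave it with the catch sprung up again behind it. Only press and push: do not grip or lift anything, and leave the other things on the slab where they are.

Things in the scene. Friction and masses are not known exactly. Their poses are not given: they have to be found in the camera images.
- hatch: Scrap hatch: green open-topped channel fixed to the slab, 150 mm wide (x), 395 mm long (y), 57 mm high. Origin: on its centre line at slab height (z = 0). z up; the cover closes towards +y; every y in this list is along this axis from this origin. The cover runs on side ledges under 10 mm lips that keep it from being lifted. Clear width for a finger: 112 mm between lips, 100 mm between ledges.
- hatch_stop (a point): Middle of the top edge of the inner face of the channel's +y end wall (y = 165 mm, 57 mm above the slab), which stops the cover when it is home. The dark opening to be covered lies just before it, y = 53 to 163 mm.
- cover: Loose stainless sliding cover: plate 124 mm wide (x), 120 mm long (y), 5 mm thick, 0.6 to 0.9 kg, underside 46 mm above the slab, lying square in the channel. Origin: middle of its underside; axes as the hatch's. Its upright back flange (90 mm wide, 6 mm thick, back face flush with the plate's back edge) stands from 51 to 86 mm above the slab.
- cover_back (a point): Middle of the cover's back (-y) edge at the plate's top face and the foot of the flange's back face, 51 mm above the slab; the front edge is 120 mm further in +y. Its y: -149 to -110 mm at the start, -94 mm with the front edge against the raised pin, -82 mm with the front edge right across the pin, +45 mm fully home.
- catch (a joint): Spring catch, pin and pedal in one rigid piece moving straight down: 0 when up, 0.018 m fully down; about 4 N to start, 8 N at the bottom. Up, the pin blocks the cover; beyond 0.012 m it is below the cover's underside (aim for 0.015 or more). It springs up when free; once across the pin, the cover keeps it down by itself, and the pedal may be let go.
- pin_top (a point): Middle of the top of the red catch pin (40 mm wide in x, 12 mm in y), on the centre line at y = 32 mm; 58 mm above the slab when up, 40 mm fully down. With the cover home the pin stands 7 mm behind the cover's back edge.
- pedal_back (a point): Middle of the back (-y) end of the yellow pedal's top face. The pedal is a flat bar 40 mm wide on the centre line, from y = -202 mm, under the cover, to the pin. Its top is 34 mm above the slab when up, 16 mm fully down. It can be pressed anywhere on the part that shows behind the cover.
- jar: Bystander: capped glass jar, 70 mm diameter, 105 mm high, standing beside the hatch. Origin: centre of the underside.
- spoon: Bystander: bamboo spoon, 240 mm long, lying on the slab beside the hatch on the robot's side. Origin: centre of its underside; lies along its x.
There are look-alikes about, which are no part of the job. Leave any brown look-alike of the cover alone.

How it is judged (in metres and radians):
On the way, in this order (a step that is already met when the one before it is completed fails the run):
1. the pedal is pressed well down by the fingers while the cover is still short of the pin (value of joint catch above 0.01 m and contact force between the fingers and catch above 0.5 N and y of cover_back in the frame of hatch below -0.0915 m), for 0.1 s.
2. still held down by the fingers, the cover's front edge is over the pin (value of joint catch above 0.01 m and contact force between the fingers and catch above 0.5 N and y of cover_back in the frame of hatch above -0.0895 m), for 0.05 s.
At the end, for the whole second after the job is handed in: The cover's back edge is within 9 mm of fully home (past the pin), the cover lies flat in its ledges, at rest, and the catch has sprung up behind it (within 3 mm of fully up) (y of cover_back in the frame of hatch between 0.036 and 0.05 m and value of joint catch below 0.003 m and z of cover_back in the frame of hatch between 0.045 and 0.057 m and linear speed of cover below 0.01 m/s); the robot touches nothing.
It fails at once if the cover is lifted out of its channel (z of cover_back in the frame of hatch above 0.065 m).
It fails at once if a bystander is lifted or carried, or moved by more than 30 mm (distance of any of pot_lid, basin, jar, spoon, mug, soap, scrub from where it was at the start of the episode above 0.03 m).
It fails at once if the jar, the bottle or the mug is knocked over (angle between any of jar, soap, mug's own z axis and vertical above 0.5 rad).
It also fails if it takes over 43 s, if anything falls off the work surface, if the arm or the gripper's body presses on something with over 40 N, if the wrist force passes 120 N, or if a joint passes its speed limit or range.

### The arm

A 6-joint arm with a two-finger parallel gripper is mounted at the origin on the work surface. World frame = base frame: x ahead of the robot, y to its left, z up, the work surface at z = 0. Lengths are in m, angles in degrees, forces in N, time in s.
With the tool pointing down it reaches from about 0.35 to 0.775 m from the base axis. Payload 5.5 kg.
Tool frame: the origin (TCP) lies at the very end of the fingers, on their centre line; the grasp point (between the pads) lies manip.pinch_z behind it (manip.pinch_z is the distance from the TCP to the grasp point, in m); z points along the fingers, x is the direction in which the jaws open and shut, and the axes are right-handed (so a half turn about z gives the same grasp; the last joint's range is limited). The gripper opens to 85 mm and grips with 20 to 120 N. Pads are 22 mm wide; open, the fingers measure 114 mm over their backs; the gripper's body (76 mm by 85 mm) begins 54 mm behind the grasp point. The pads swing forward as they close: fully open they stand 13 mm farther back than shut.
Start: joints at [-85.233, 17.945, 2.641, 74.691, 0, 82.002], TCP at [0.127, -0.561, 0.231] pointing down, gripper open.
Joint ranges: [-158.12, 158.12], [-49.38, 96.58], [-58.88, 72.47], [-126.05, 133.96], [-84.25, 85.87], [-180, 180]. Speed limits (degrees/s): [147.25, 147.25, 180, 180, 180, 180].

### API

Orientations are given as a 3x3 rotation matrix whose columns are the frame's x, y, z axes.
In Python, from bench import manip gives the robot as it stands.
- The arm moves only by the shell command python3 -m jog 'ROWS' [FORCE]. ROWS is JSON, a list of rows, each a list of 3 entries, a list of its own where there are three numbers: the shift along the tool's x, y, z in mm, then the turn, a rotation vector about the tool's x, y, z in degrees, then the finger opening in mm, from 0 to 85.4. In form: [[[tx, ty, tz], [rx, ry, rz], hand], ...]. A call has 1 to 20 rows; each row is the pose to reach, as a shift and turn from the pose commanded when the call began, along the tool's axes at that moment; what a row does not reach only later rows make up. A row lasts 1/10 s, in which the tool goes at most 50 mm and 8.59 degrees, less where a joint would pass 70% of its speed; a pose out of reach is approached as far as the arm can. A call with a gripper value outside its range is refused whole. The fingers move at their own pace and stop on an object; FORCE is the grip in N (left out, the last holds). Time passes only in rows, so rows that repeat a pose let the fingers close. It gives the time, the measured TCP pose, the force and the opening at its end, in the units of the state.
- manip.read_state(): the state, without advancing time (a new reading comes with each control period).
- manip.camera(name): name is "scene" or "top" or "wrist"; returns the picture (400x640x3 uint8, red, green, blue); there is no depth.
- manip.camera_params(name): a dict with "fx", "fy", "cx", "cy" (pixels), "k1" (the pictures are not rectified: a ray, as slopes to the right and down, at radius r is drawn at 1 + k1 r^2 times it, then the intrinsics apply), "view" (4x4, takes a point from world to camera coordinates). Camera axes: x right, y up, looking along -z (the intrinsics and any distortion apply to the point x, -y, -z); pixel columns grow to the right and rows downward; lengths in m; the calibration is good to about 2 mm. A picture is of the moment at which its call begins: read the wrist's pose just before it. camera_params takes no time and is no camera call; for the wrist camera it gives the pose at the moment of the call.
- manip.sign_off(): hands the job in, once; it reports no verdict.
The state is a dict: "time_s": time; "joint_positions": joint angles; "dq": joint speeds; "joint_efforts": joint torques, N m; "ee_pos": TCP position; "ee_rot": TCP orientation; "force": force on the tool from outside, world axes, zero at the start; "moment": the same for the moment, N m; "width": finger opening in m.
Only numpy, scipy, OpenCV 4.12 (cv2) and the standard library are available. Lean on these libraries where they do the work, as an engineer would, in place of code of your own. Each camera call takes 0.05 s, during which the arm holds its last target.

## Working session

There is one attempt and no reset: what is moved stays moved. The work goes in short steps, Python scripts to look and compute and a shell command to move; the robot and the scene stay as the last step left them, time stands still between calls to the robot, and variables do not carry over. Pictures are saved under pics/ and viewed, and the job is handed in when it is done.

```bash
ls; mkdir -p pics
python3 - <<'E'
from bench import manip
import cv2
s=manip.read_state(); print(s)
for n in ("scene","top","wrist"):
    im=manip.camera(n); cv2.imwrite(f"pics/{n}0.png",im[:,:,::-1]); print(n,manip.camera_params(n))
print(manip.pinch_z)
E
```

```text
pics
{'time_s': 0.0, 'joint_positions': array([-8.52332976e+01,  1.79902762e+01,  2.57526522e+00,  7.46905157e+01,
       -9.79266421e-04,  8.20019750e+01]), 'dq': array([ 0.04268428,  0.0051432 , -0.03453763, -0.03386545, -0.06752346,
       -0.05524245]), 'joint_efforts': array([-3.69868776e-04, -4.80625105e+01,  2.98534405e+01,  1.92504411e-02,
       -2.63174270e-04,  8.65622496e-06]), 'ee_pos': array([ 0.12699119, -0.56026262,  0.23040191]), 'ee_rot': array([[ 2.20947992e-01, -9.75285577e-01, -1.70082512e-04],
       [-9.75283882e-01, -2.20947928e-01,  1.83399741e-03],
       [-1.82625060e-03, -2.39339312e-04, -9.99998304e-01]]), 'force': array([-0.08920191,  0.25091453,  0.24700845]), 'moment': array([-0.00891095,  0.02669648, -0.03826698]), 'width': 0.08530268676034786}
scene {'fx': 391.80701625367925, 'fy': 391.80701625367925, 'cx': 324.3530972219034, 'cy': 196.19762905859838, 'k1': -0.09402561989096667, 'view': array([[-0.67674232,  0.73608233,  0.01423498,  0.31408921],
       [-0.61020671, -0.57162241,  0.5485395 ,  0.30447673],
       [ 0.41190727,  0.36253362,  0.8360034
[... 162 characters left out ...]
y': 204.6423768219867, 'k1': -0.02098874235427448, 'view': array([[ 0.01826107, -0.99978893, -0.00941401,  0.06419033],
       [ 0.99740039,  0.01755939,  0.06988653, -0.50616386],
       [-0.06970648, -0.01066574,  0.99751053, -1.15925013],
       [ 0.        ,  0.        ,  0.        ,  1.        ]])}
wrist {'fx': 324.0460105760077, 'fy': 324.0460105760077, 'cx': 317.7541164255771, 'cy': 197.73333085230556, 'k1': -0.0331113609727522, 'view': array([[ 0.22123299, -0.97522008, -0.00132712, -0.57579927],
       [ 0.92853671,  0.21105827, -0.30540791,  0.03902384],
       [ 0.29812003,  0.06633403,  0.95222069, -0.3815412 ],
       [ 0.        ,  0.        ,  0.        ,  1.        ]])}
0.0187
```

View pics/top0.png

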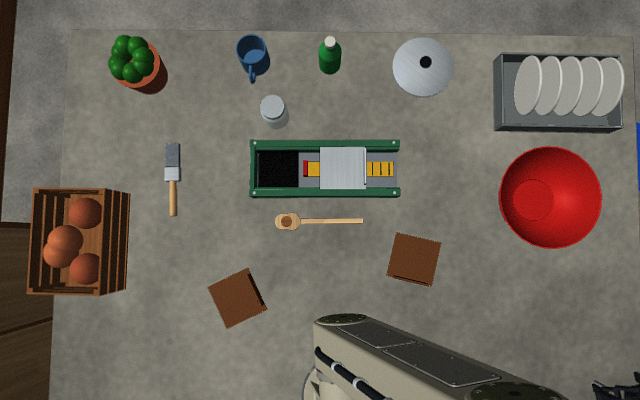

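View pics/scene0.png

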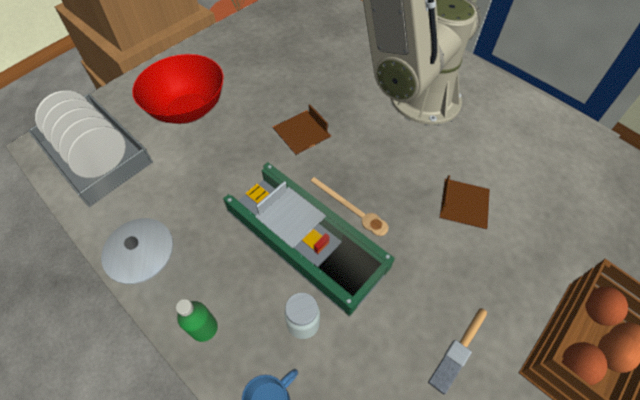

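View pics/wrist0.png

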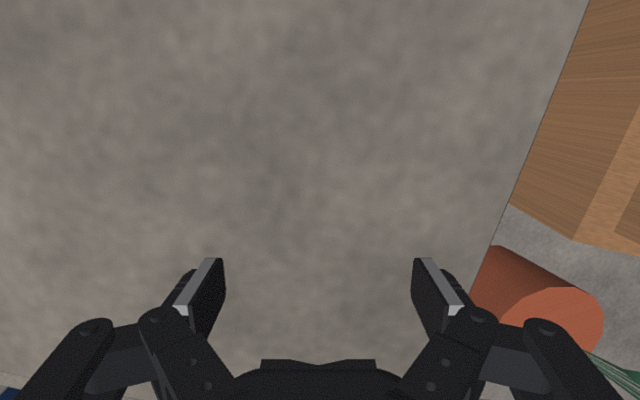

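The top view shows the hatch at cols 250–400, rows 140–197. Its opening is on the left, which is world +y. The pin is near (305,168), the cover spans 320–366, and the pedal shows at 366–395. Next I'll measure these.

```bash
cat > h.py <<'E'
import numpy as np, cv2
def ray(P,px):
    px=np.atleast_2d(px).astype(float); d=np.c_[(px[:,0]-P['cx'])/P['fx'],(px[:,1]-P['cy'])/P['fy']]
    u=d.copy()
    for _ in range(10): u=d/(1+P['k1']*(u**2).sum(1,keepdims=True))
    V=P['view'];R=V[:3,:3];o=-R.T@V[:3,3]
    return o,np.c_[u[:,0],-u[:,1],-np.ones(len(u))]@R
def plane(P,px,z):
    o,r=ray(P,px); return o+r*((z-o[2])/r[:,2])[:,None]
def proj(P,p):
    V=P['view'];c=np.atleast_2d(p)@V[:3,:3].T+V[:3,3]
    u=np.c_[c[:,0]/-c[:,2],-c[:,1]/-c[:,2]];u=u*(1+P['k1']*(u**2).sum(1,keepdims=True))
    return np.c_[u[:,0]*P['fx']+P['cx'],u[:,1]*P['fy']+P['cy']]
E
python3 - <<'E'
from h import *
from bench import manip
for n in ("top","scene"):
    im=cv2.imread(f"pics/{n}0.png"); P=manip.camera_params(n); print(n,"cam",ray(P,[0,0])[0])
    hsv=cv2.cvtColor(im,cv2.COLOR_BGR2HSV)
    m=cv2.inRange(hsv,(60,80,30),(90,255,200))
    roi=np.zeros_like(m)
    if n=="top": roi[130:205,240:410]=255
    else: roi[155:320,215:400]=255
    m&=roi; ys,xs=np.nonzero(m)
    p=plane(P,np.c_[xs,ys],.057)[:,:2].astype(np.float32)
    r=cv2.minAreaRect(p); print(r, cv2.boxPoints(r))
    for nm,lo,hi,z in (("yellow",(18,150,120),(32,255,255),.034),("red",(0,150,90),(8,255,255),.058)):
        y,x=np.nonzero(cv2.inRange(hsv,lo,hi)&roi)
        q=plane(P,np.c_[x,y],z); print(nm,len(x),x.min(),x.max(),y.min(),y.max(),q.min(0),q.max(0))
    c=im[125:210,235:415] if n=="top" else im[150:320,210:400]
    cv2.imwrite(f"pics/{n}0z.png",cv2.resize(c,None,fx=4 if n=="top" else 3.2,fy=4 if n=="top" else 3.2,interpolation=cv2.INTER_CUBIC))
E
```

```text
top cam [0.42286861 0.06070044 1.19234254]
((0.5974393486976624, 0.0647367388010025), (0.15066862106323242, 0.39367401599884033), 0.9308333396911621) [[ 0.5189173   0.26032394]
 [ 0.52531266 -0.13329813]
 [ 0.6759614  -0.13085046]
 [ 0.66956604  0.2627716 ]]
yellow 479 308 392 162 175 [ 0.58243698 -0.11550272  0.034     ] [0.62122831 0.10891313 0.034     ]
red 61 303 307 160 174 [0.58154126 0.11058598 0.058     ] [0.61859507 0.12111505 0.058     ]
scene cam [0.89306739 0.37826676 0.83258315]
((0.6084539294242859, 0.06890349090099335), (0.1604628562927246, 0.398091584444046), 0.9133822321891785) [[ 0.52505976  0.26664504]
 [ 0.5314056  -0.13139597]
 [ 0.6918481  -0.12883806]
 [ 0.68550223  0.26920295]]
yellow 417 246 321 184 248 [ 0.58311989 -0.11686157  0.034     ] [0.62601034 0.10753087 0.034     ]
red 117 315 327 235 252 [0.58333596 0.11160093 0.058     ] [0.62872801 0.12984388 0.058     ]
```

View pics/top0z.png

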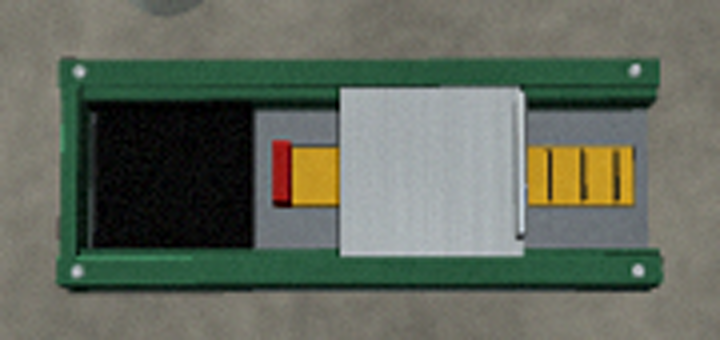

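View pics/scene0z.png

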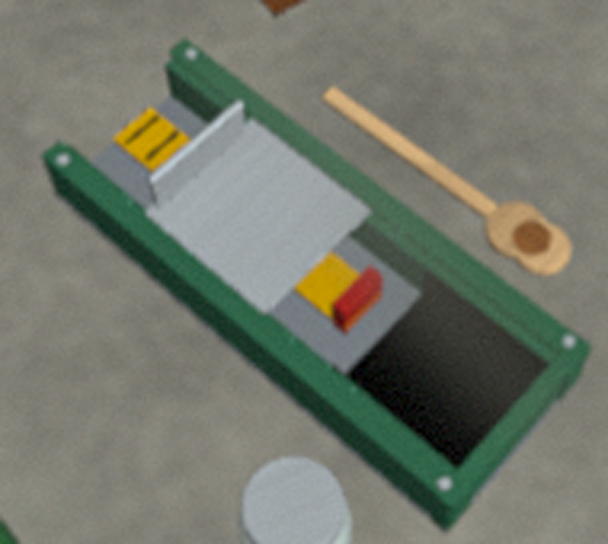

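Run:
```python
from h import *
from bench import manip
P=manip.camera_params("top")
z=lambda a,b:[a/4+235-.375,b/4+125-.375]
print("cover corners",plane(P,[z(340,87),z(340,255),z(524,255),z(520,90)],.051))
print("pedal back",plane(P,[z(634,147),z(634,207)],.034))
print("stop inner",plane(P,[z(85,100),z(85,250)],.057))
print("screws",plane(P,[z(80,72),z(77,271),z(635,71),z(638,270)],.057))
S=manip.camera_params("scene")
w=lambda a,b:[a/3.2+210-.34,b/3.2+150-.34]
print("scene screws",plane(S,[w(445,484),w(569,341),w(62,159),w(191,53)],.057))
W=manip.camera_params("wrist"); o,r=ray(W,[320,200]);s=manip.read_state();print("wrist cam in tool",s['ee_rot'].T@(o-s['ee_pos']), s['time_s'])
# approach
d=np.array([.601+.09*.016,-.092,.13])-s['ee_pos']; print("shift tool mm",s['ee_rot'].T@d*1000)
```

```text
cover corners [[ 0.65671763  0.07836744  0.051     ]
 [ 0.54530806  0.07631379  0.051     ]
 [ 0.54739555 -0.04413173  0.051     ]
 [ 0.65668629 -0.04032409  0.051     ]]
pedal back [[ 0.62296486 -0.11827254  0.034     ]
 [ 0.58263858 -0.11851991  0.034     ]]
stop inner [[0.64417241 0.24569504 0.057     ]
 [0.54509264 0.24280761 0.057     ]]
screws [[ 0.66276223  0.24954186  0.057     ]
 [ 0.53123241  0.24764243  0.057     ]
 [ 0.66936927 -0.11507923  0.057     ]
 [ 0.53822637 -0.1178259   0.057     ]]
scene screws [[ 0.66417163  0.24998899  0.057     ]
 [ 0.53192497  0.24698744  0.057     ]
 [ 0.67121117 -0.11616738  0.057     ]
 [ 0.53889649 -0.11865086  0.057     ]]
wrist cam in tool [ 0.00147383 -0.07950938 -0.14386894] 0.15
shift tool mm [-351.58495772 -567.16678797  101.20834408]
```

```bash
python3 -m jog '[[[-352,-567,0],[0,0,-78.3],0],[[-352,-567,0],[0,0,-78.3],0],[[-352,-567,0],[0,0,-78.3],0],[[-352,-567,0],[0,0,-78.3],0],[[-352,-567,0],[0,0,-78.3],0],[[-352,-567,0],[0,0,-78.3],0],[[-352,-567,0],[0,0,-78.3],0],[[-352,-567,0],[0,0,-78.3],0],[[-352,-567,0],[0,0,-78.3],0],[[-352,-567,0],[0,0,-78.3],0],[[-352,-567,0],[0,0,-78.3],0],[[-352,-567,0],[0,0,-78.3],0],[[-352,-567,0],[0,0,-78.3],0],[[-352,-567,0],[0,0,-78.3],0],[[-352,-567,0],[0,0,-78.3],0],[[-352,-567,0],[0,0,-78.3],0],[[-352,-567,0],[0,0,-78.3],0],[[-352,-567,50],[0,0,-78.3],0],[[-352,-567,70],[0,0,-78.3],0],[[-352,-567,70],[0,0,-78.3],0]]'
python3 - <<'E'
from h import *
from bench import manip
s=manip.read_state(); print(s['ee_pos'],s['ee_rot'],s['width'],s['force'],s['joint_positions'])
W=manip.camera_params("wrist");im=manip.camera("wrist");cv2.imwrite("pics/w1.png",im[:,:,::-1])
cv2.imwrite("pics/s1.png",manip.camera("scene")[:,:,::-1])
np.save("w1.npy",W,allow_pickle=True)
E
```

```text
time_s: 2.15
ee_pos: [0.5988, -0.0931, 0.158]
ee_rot: [[1.0, 0.016, -0.007], [0.016, -1.0, 0.002], [-0.007, -0.002, -1.0]]
force: [-0.7, 0.3, -0.3]
width: 0.0002
[ 0.59881509 -0.09305213  0.15803108] [[ 0.99984824  0.016095   -0.00666656]
 [ 0.01610649 -0.99986888  0.001673  ]
 [-0.00663876 -0.00178012 -0.99997638]] 0.00021845862561196055 [-0.70937297  0.26702169 -0.32731104] [-1.64107067e+01  2.33524859e+01  1.10704300e-01  6.71517076e+01
 -1.59622657e-02  7.26667928e+01]
```

View pics/w1.png

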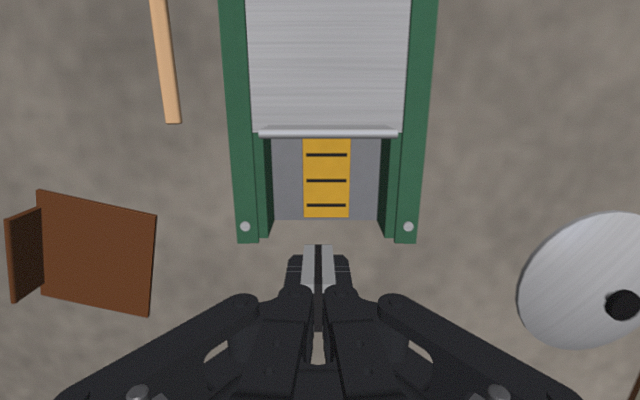

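View pics/s1.png

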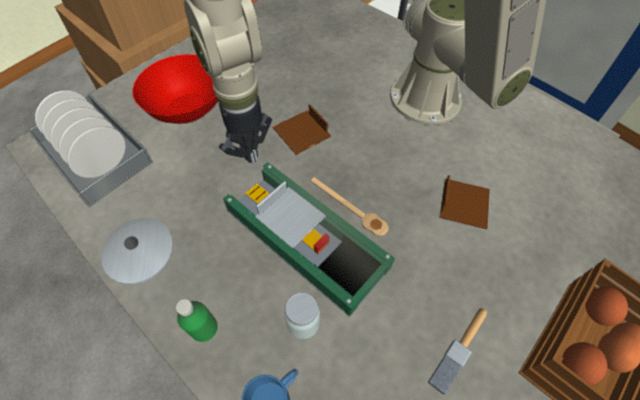

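```bash
python3 - <<'E'
from h import *
W=np.load("w1.npy",allow_pickle=True).item()
print("pedal back",plane(W,[[303,218],[350,218]],.034))
print("flange bottom line",plane(W,[[260,138],[398,138]],.051), "top line", plane(W,[[260,132],[398,132]],.086),plane(W,[[260,138],[398,138]],.086))
print("screws",plane(W,[[245,227],[408,227]],.057))
E
python3 - <<'E'
import cv2
im=cv2.imread('pics/w1.png')[110:250,230:420]
cv2.imwrite('pics/w1z.png',cv2.resize(im,None,fx=4,fy=4,interpolation=cv2.INTER_CUBIC))
E
```

```text
pedal back [[ 0.58690062 -0.12085886  0.034     ]
 [ 0.62855281 -0.1200997   0.034     ]]
flange bottom line [[ 0.55439438 -0.04879473  0.051     ]
 [ 0.66060904 -0.04694129  0.051     ]] top line [[ 0.56084055 -0.04026643  0.086     ]
 [ 0.65175476 -0.0386846   0.086     ]] [[ 0.5606996  -0.04420084  0.086     ]
 [ 0.65210365 -0.04260584  0.086     ]]
screws [[ 0.54040932 -0.12066345  0.057     ]
 [ 0.67396133 -0.1182151   0.057     ]]
```

View pics/w1z.png

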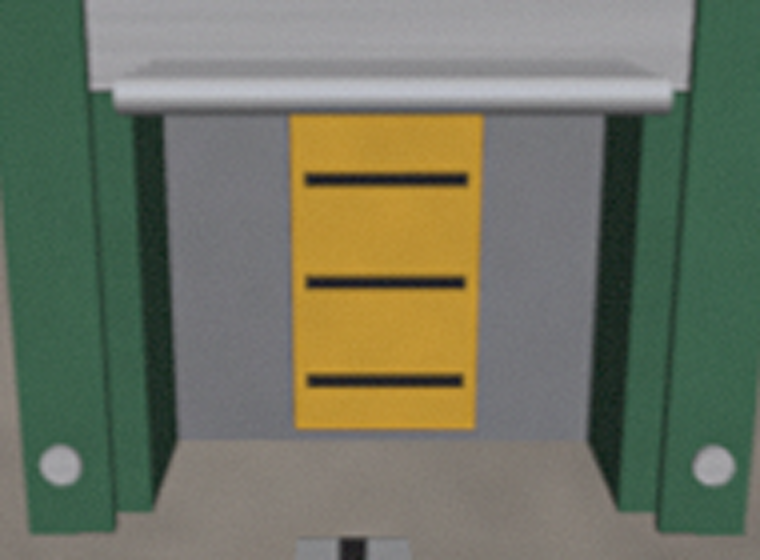

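The wrist view shows the pedal centred about 3–6 mm to the +x side of the fingers, with the flange at rows 130–138. I'll tilt 6° so the body leans back and descend to just above the pedal.

```bash
python3 -m jog '[[[4,-8,20],[6,0,0],0],[[4,-8,60],[6,0,0],0],[[4,-8,90],[6,0,0],0],[[4,-8,105],[6,0,0],0],[[4,-8,110],[6,0,0],0],[[4,-8,110],[6,0,0],0],[[4,-8,110],[6,0,0],0],[[4,-8,110],[6,0,0],0]]'
python3 - <<'E'
from h import *
from bench import manip
W=manip.camera_params("wrist");im=manip.camera("wrist");cv2.imwrite("pics/w2.png",im[:,:,::-1])
cv2.imwrite("pics/s2.png",cv2.resize(manip.camera("scene")[100:300,180:420,::-1],None,fx=3,fy=3,interpolation=cv2.INTER_CUBIC))
s=manip.read_state();print(s['ee_pos'],s['force'],proj(W,s['ee_pos']))
E
```

```text
time_s: 3.05
ee_pos: [0.6074, -0.0847, 0.0532]
ee_rot: [[1.0, 0.019, 0.001], [0.019, -0.994, 0.103], [0.003, -0.103, -0.995]]
force: [-0.4, -0.4, -0.2]
width: 0.0001
[ 0.60695366 -0.08446174  0.05261781] [-0.39010892  0.51015798 -0.17559876] [[314.09383259 256.562199  ]]
```

View pics/w2.png

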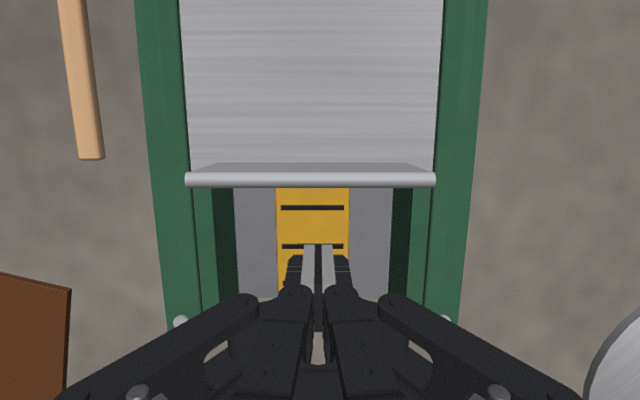

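View pics/s2.png

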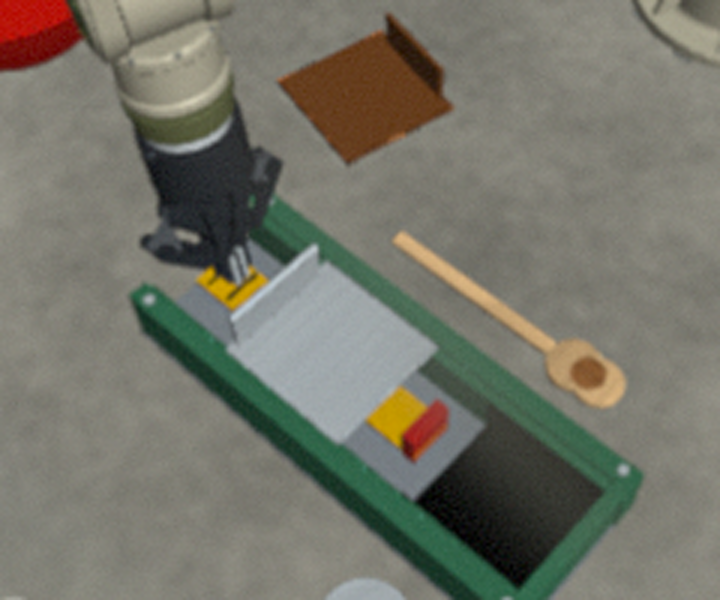

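Fingers are centred over the pedal at (318,250), and the flange is at row 180. Pressing now.

```bash
python3 -m jog '[[[-2,0,8],[0,0,0],0],[[-2,0,16],[0,0,0],0],[[-2,0,21],[0,0,0],0],[[-2,0,25],[0,0,0],0],[[-2,0,25],[0,0,0],0]]'
python3 -m jog '[[[0,0,4],[0,0,0],0],[[0,0,8],[0,0,0],0],[[0,0,8],[0,0,0],0],[[0,0,8],[0,0,0],0]]'
python3 - <<'E'
from h import *
from bench import manip
s=manip.read_state();print(s['ee_pos'],s['force'])
cv2.imwrite("pics/w3.png",manip.camera("wrist")[:,:,::-1])
cv2.imwrite("pics/s3.png",cv2.resize(manip.camera("scene")[100:300,180:420,::-1],None,fx=3,fy=3,interpolation=cv2.INTER_CUBIC))
E
```

```text
time_s: 3.65
ee_pos: [0.6041, -0.0823, 0.0262]
ee_rot: [[1.0, 0.018, -0.002], [0.018, -0.995, 0.103], [-0.0, -0.103, -0.995]]
force: [-1.4, -3.1, 5.2]
width: -0.0001
time_s: 4.05
ee_pos: [0.6042, -0.0822, 0.019]
ee_rot: [[1.0, 0.018, -0.002], [0.018, -0.995, 0.102], [0.0, -0.102, -0.995]]
force: [-1.6, -5.2, 6.4]
width: -0.0001
[ 0.60419893 -0.08219776  0.01902763] [-1.58650663 -5.22299303  6.40141699]
```

View pics/w3.png

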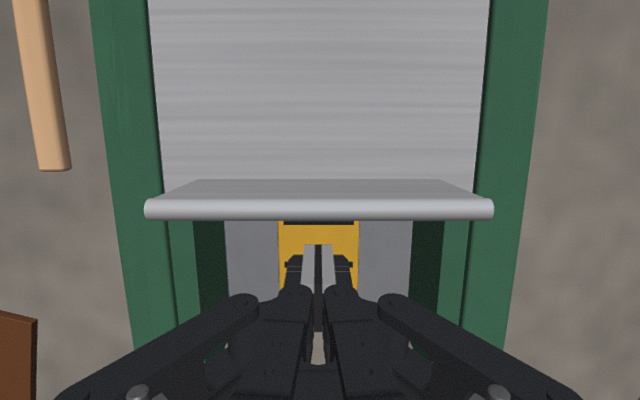

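View pics/s3.png

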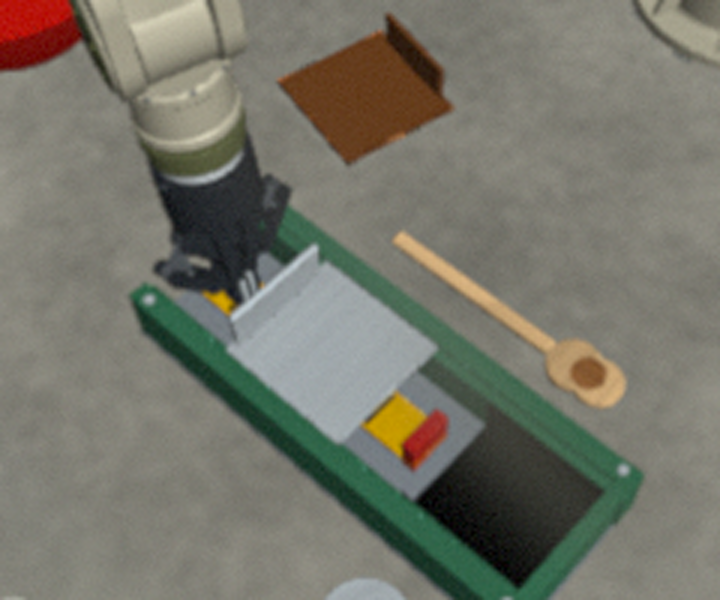

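The pin is visibly down (its top moved from row 402 to 413 in the scene crop), and the pedal is about 15 mm down. I'll slide forward while holding it.

```bash
python3 -m jog '[[[0,0,1],[0,0,0],0],[[0,-5,1.5],[0,0,0],0],[[0,-10,2],[0,0,0],0],[[0,-15,2.5],[0,0,0],0],[[0,-20,3],[0,0,0],0],[[0,-24,3.5],[0,0,0],0],[[0,-28,4],[0,0,0],0],[[0,-31,4.2],[0,0,0],0],[[0,-34,4.5],[0,0,0],0],[[0,-37,4.8],[0,0,0],0],[[0,-40,5],[0,0,0],0],[[0,-43,5.4],[0,0,0],0],[[0,-46,5.7],[0,0,0],0]]'
python3 - <<'E'
from h import *
from bench import manip
s=manip.read_state();print(s['ee_pos'],s['force'])
cv2.imwrite("pics/s4.png",cv2.resize(manip.camera("scene")[100:300,180:420,::-1],None,fx=3,fy=3,interpolation=cv2.INTER_CUBIC))
E
```

```text
time_s: 5.45
ee_pos: [0.6049, -0.0373, 0.0188]
ee_rot: [[1.0, 0.017, 0.001], [0.017, -0.995, 0.099], [0.003, -0.099, -0.995]]
force: [0.1, -9.3, 5.9]
width: 0.0002
[ 0.60494361 -0.03727491  0.01877541] [ 0.09558501 -9.33481275  5.85304322]
```

View pics/s4.png

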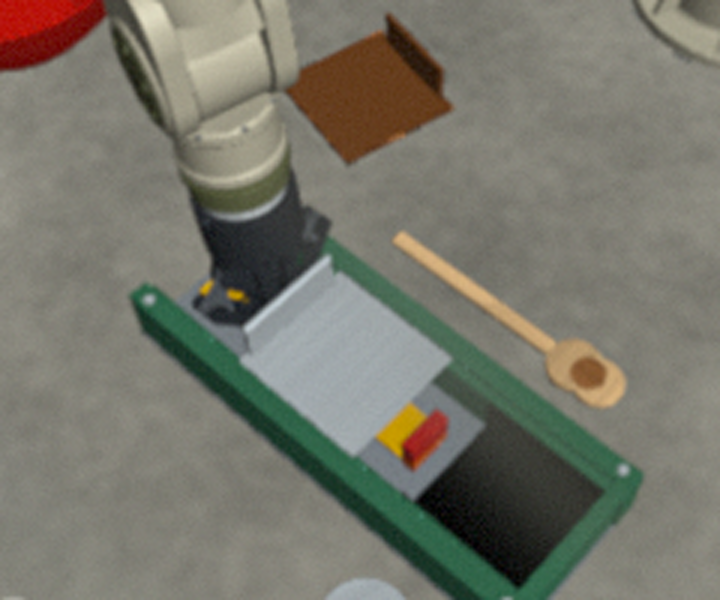

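```bash
python3 -m jog '[[[0,-3,1.3],[0,0,0],0],[[0,-6,2],[0,0,0],0],[[0,-9,2.5],[0,0,0],0],[[0,-12,3],[0,0,0],0],[[0,-15,3.3],[0,0,0],0],[[0,-18,3.6],[0,0,0],0],[[0,-21,4],[0,0,0],0],[[0,-24,4.3],[0,0,0],0],[[0,-27,4.6],[0,0,0],0],[[0,-30,5],[0,0,0],0]]'
python3 - <<'E'
from h import *
from bench import manip
s=manip.read_state();print(s['ee_pos'],s['force'])
cv2.imwrite("pics/s5.png",cv2.resize(manip.camera("scene")[100:300,180:420,::-1],None,fx=3,fy=3,interpolation=cv2.INTER_CUBIC))
E
```

```text
time_s: 6.5
ee_pos: [0.6052, -0.0076, 0.0177]
ee_rot: [[1.0, 0.017, 0.003], [0.016, -0.995, 0.098], [0.005, -0.098, -0.995]]
force: [0.2, -10.8, 9.6]
width: 0.0002
[ 0.60520516 -0.00756798  0.01768274] [  0.19202785 -10.8199225    9.57499877]
```

View pics/s5.png

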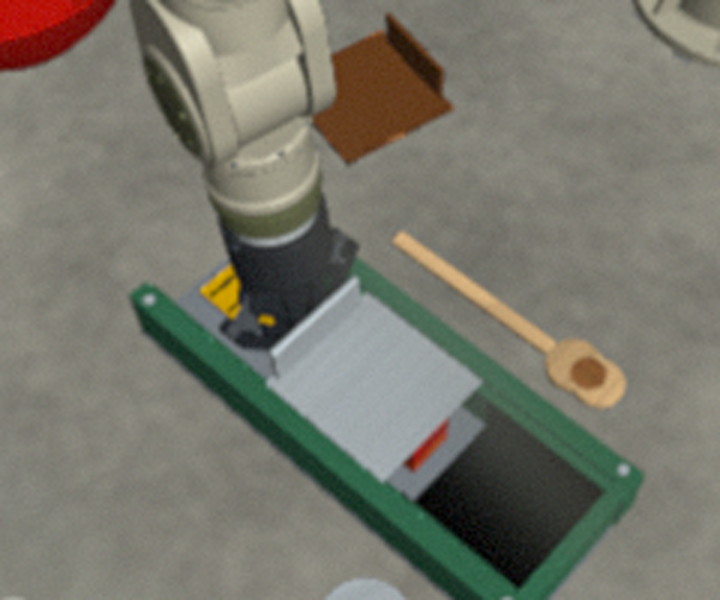

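```bash
python3 -m jog '[[[0,-3,0.3],[0,0,0],0],[[0,-6,0.6],[0,0,0],0],[[0,-9,0.9],[0,0,0],0],[[0,-12,1.2],[0,0,0],0],[[0,-15,1.5],[0,0,0],0],[[0,-18,1.8],[0,0,0],0],[[0,-21,2.1],[0,0,0],0],[[0,-22,2.2],[0,0,0],0]]'
python3 - <<'E'
from h import *
from bench import manip
s=manip.read_state();print(s['ee_pos'],s['force'])
cv2.imwrite("pics/s6.png",cv2.resize(manip.camera("scene")[100:300,180:420,::-1],None,fx=3,fy=3,interpolation=cv2.INTER_CUBIC))
im=manip.camera("top");cv2.imwrite("pics/t6.png",cv2.resize(im[125:210,235:415,::-1],None,fx=4,fy=4,interpolation=cv2.INTER_CUBIC))
E
```

```text
time_s: 7.35
ee_pos: [0.6046, 0.0149, 0.0176]
ee_rot: [[1.0, 0.017, 0.003], [0.016, -0.995, 0.099], [0.004, -0.099, -0.995]]
force: [1.3, -10.9, 10.0]
width: -0.0003
[0.60462252 0.01494    0.01762417] [  1.33830866 -10.85008182  10.00060274]
```

View pics/s6.png

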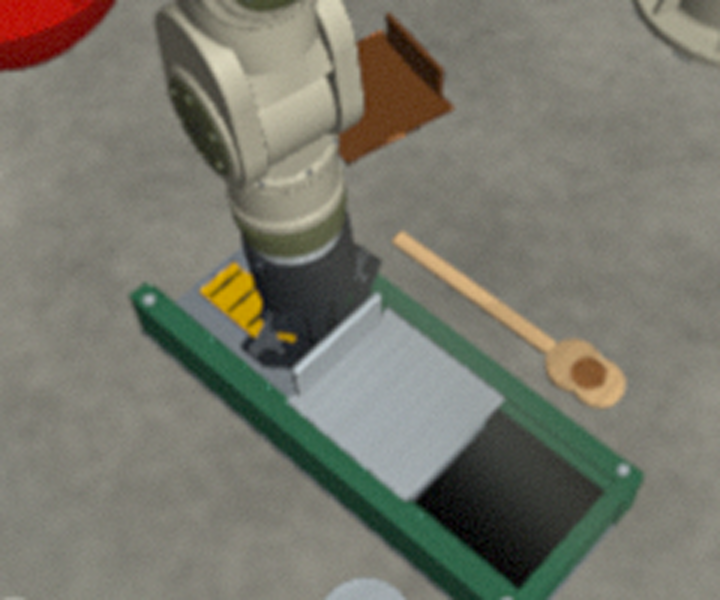

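View pics/t6.png

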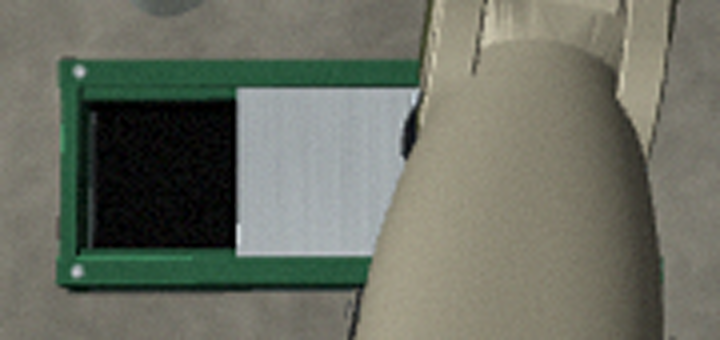

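The front edge is well past the pin: its top-view edge is at zoom col 237, over the dark opening. I'll let the pedal go and raise the tip to flange height.

```bash
python3 -m jog '[[[0,5,-2],[0,0,0],0],[[0,12,-4],[0,0,0],0],[[-1,12,-20],[0,0,0],0],[[-2,12,-40],[0,0,0],0],[[-2,12,-54],[0,0,0],0],[[-2,12,-54],[0,0,0],0],[[-2,12,-54],[0,0,0],0]]'
python3 - <<'E'
from h import *
from bench import manip
s=manip.read_state();print(s['ee_pos'],s['force'])
cv2.imwrite("pics/s7.png",cv2.resize(manip.camera("scene")[100:300,180:420,::-1],None,fx=3,fy=3,interpolation=cv2.INTER_CUBIC))
cv2.imwrite("pics/w7.png",manip.camera("wrist")[:,:,::-1])
E
```

```text
time_s: 8.15
ee_pos: [0.6003, 0.0007, 0.0677]
ee_rot: [[1.0, 0.019, -0.002], [0.019, -0.994, 0.105], [-0.0, -0.105, -0.994]]
force: [-0.7, 0.5, -0.8]
width: -0.0
[0.60026011 0.00066539 0.06774209] [-0.73608556  0.47819817 -0.84926258]
```

View pics/s7.png

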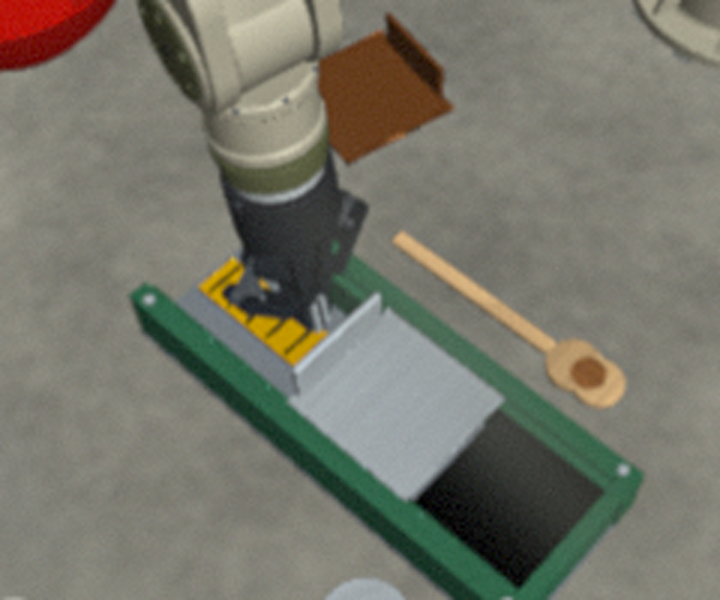

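View pics/w7.png

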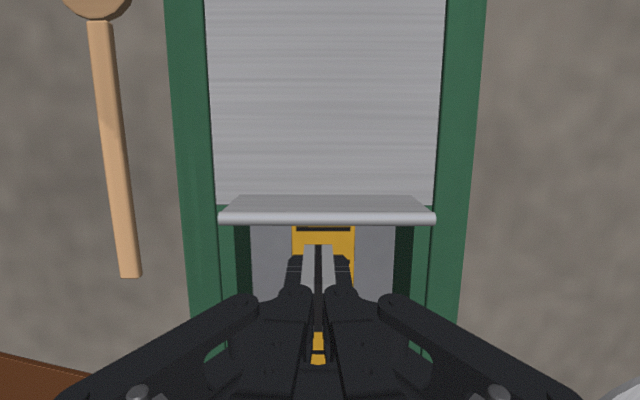

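```bash
python3 -m jog '[[[0,-2,-3],[0,0,0],0],[[0,-8,-2.2],[0,0,0],0],[[0,-14,-1.6],[0,0,0],0],[[0,-20,-1],[0,0,0],0],[[0,-26,-0.4],[0,0,0],0],[[0,-32,0.3],[0,0,0],0],[[0,-38,0.9],[0,0,0],0],[[0,-44,1.5],[0,0,0],0],[[0,-50,2.2],[0,0,0],0],[[0,-56,2.8],[0,0,0],0],[[0,-62,3.4],[0,0,0],0],[[0,-68,4],[0,0,0],0],[[0,-74,4.6],[0,0,0],0],[[0,-80,5.2],[0,0,0],0],[[0,-85,5.7],[0,0,0],0],[[0,-90,6.3],[0,0,0],0],[[0,-94,6.7],[0,0,0],0],[[0,-98,7.1],[0,0,0],0],[[0,-100,7.3],[0,0,0],0]]'
python3 - <<'E'
from h import *
from bench import manip
s=manip.read_state();print(s['ee_pos'],s['force'])
im=manip.camera("scene")[:,:,::-1];cv2.imwrite("pics/s8.png",cv2.resize(im[100:320,180:420],None,fx=2.7,fy=2.7,interpolation=cv2.INTER_CUBIC))
im=manip.camera("top");cv2.imwrite("pics/t8.png",cv2.resize(im[125:210,235:415,::-1],None,fx=4,fy=4,interpolation=cv2.INTER_CUBIC))
E
```

```text
time_s: 10.15
ee_pos: [0.599, 0.1006, 0.0721]
ee_rot: [[1.0, 0.019, -0.001], [0.019, -0.994, 0.103], [0.001, -0.103, -0.995]]
force: [-1.1, -7.3, 3.6]
width: -0.0
[0.59902974 0.10062541 0.07213461] [-1.11360438 -7.34636242  3.63556003]
```

View pics/s8.png

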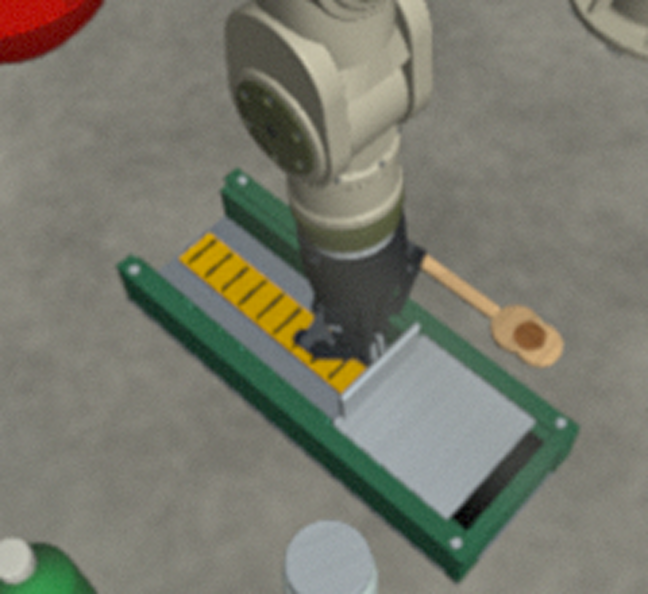

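View pics/t8.png

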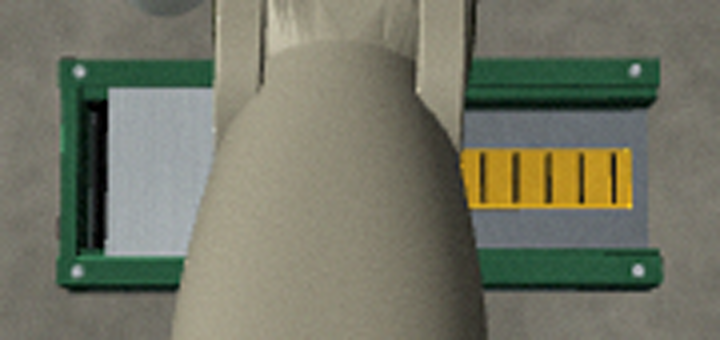

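Run:
```python
from h import *
from bench import manip
P=manip.camera_params("top")
z=lambda a,b:[a/4+235-.375,b/4+125-.375]
print(plane(P,[z(106,170)],.051),plane(P,[z(80,170),z(85,170)],.057))
```

```text
[[0.59892475 0.23144614 0.051     ]] [[0.59772151 0.24762008 0.057     ]
 [0.59777485 0.24433635 0.057     ]]
```

```bash
python3 -m jog '[[[0,-2,0.2],[0,0,0],0],[[0,-4,0.4],[0,0,0],0],[[0,-6,0.6],[0,0,0],0],[[0,-8,0.8],[0,0,0],0],[[0,-10,1],[0,0,0],0],[[0,-11,1.1],[0,0,0],0],[[0,-12,1.2],[0,0,0],0]]'
python3 -m jog '[[[0,-1,0.1],[0,0,0],0],[[0,-2,0.2],[0,0,0],0]]'
python3 -m jog '[[[0,-1,0.1],[0,0,0],0],[[0,-2,0.2],[0,0,0],0]]'
```

```text
time_s: 10.95
ee_pos: [0.5988, 0.1125, 0.0722]
ee_rot: [[1.0, 0.018, -0.001], [0.018, -0.994, 0.104], [0.001, -0.104, -0.995]]
force: [-0.2, -7.6, 4.0]
width: -0.0002
time_s: 11.15
ee_pos: [0.5987, 0.1142, 0.0722]
ee_rot: [[1.0, 0.018, -0.001], [0.018, -0.995, 0.103], [0.001, -0.103, -0.995]]
force: [0.5, -7.2, 4.4]
width: -0.0002
time_s: 11.35
ee_pos: [0.5986, 0.1162, 0.0722]
ee_rot: [[1.0, 0.018, -0.001], [0.018, -0.995, 0.103], [0.001, -0.103, -0.995]]
force: [0.7, -7.8, 3.7]
width: 0.0001
```

```bash
python3 -m jog '[[[0,-1,0.1],[0,0,0],0],[[0,-1.5,0.15],[0,0,0],0]]'
python3 -m jog '[[[0,-0.7,0.1],[0,0,0],0],[[0,-1.4,0.15],[0,0,0],0]]'
python3 - <<'E'
from h import *
from bench import manip
im=manip.camera("scene")[:,:,::-1];cv2.imwrite("pics/s9.png",cv2.resize(im[100:320,180:420],None,fx=2.7,fy=2.7,interpolation=cv2.INTER_CUBIC))
im=manip.camera("top");cv2.imwrite("pics/t9.png",cv2.resize(im[125:210,235:415,::-1],None,fx=4,fy=4,interpolation=cv2.INTER_CUBIC))
E
```

```text
time_s: 11.55
ee_pos: [0.5986, 0.1177, 0.0722]
ee_rot: [[1.0, 0.018, -0.001], [0.018, -0.995, 0.103], [0.001, -0.103, -0.995]]
force: [-0.9, -7.0, 3.2]
width: -0.0002
time_s: 11.75
ee_pos: [0.5986, 0.1181, 0.0722]
ee_rot: [[1.0, 0.017, -0.001], [0.017, -0.995, 0.101], [0.001, -0.101, -0.995]]
force: [-0.3, -11.3, 4.2]
width: -0.0002
```

View pics/s9.png

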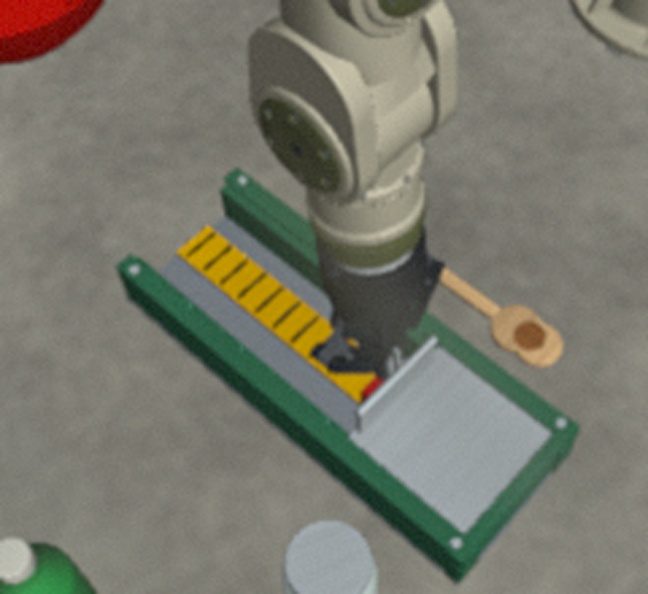

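View pics/t9.png

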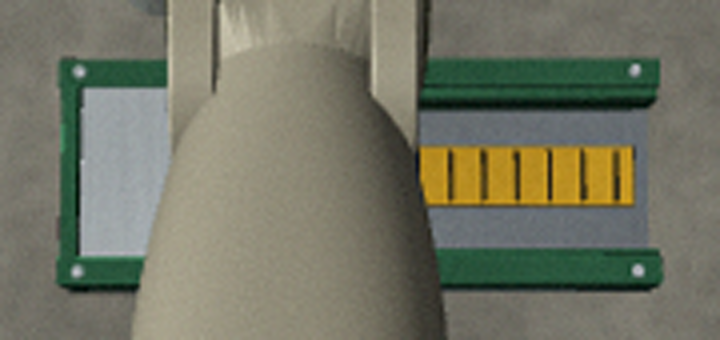

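The cover has met the stop: the force jumped and the gap is closed. The red pin is up at about (372,385), so I'll retreat.

```bash
python3 -m jog '[[[0,6,-1],[0,0,0],0],[[0,14,-3],[0,0,0],0],[[0,20,-15],[0,0,0],0],[[0,40,-55],[0,0,0],0],[[0,80,-95],[0,0,0],0],[[0,120,-130],[0,0,0],0],[[0,150,-150],[0,0,0],0],[[0,150,-150],[0,0,0],0],[[0,150,-150],[0,0,0],0],[[0,150,-150],[0,0,0],0]]'
python3 - <<'E'
from h import *
from bench import manip
s=manip.read_state();print(s['ee_pos'],s['force'])
im=manip.camera("scene")[:,:,::-1];cv2.imwrite("pics/s10.png",im)
im=manip.camera("top");cv2.imwrite("pics/t10.png",cv2.resize(im[125:210,235:415,::-1],None,fx=4,fy=4,interpolation=cv2.INTER_CUBIC))
cv2.imwrite("pics/w10.png",manip.camera("wrist")[:,:,::-1])
E
```

```text
time_s: 12.85
ee_pos: [0.6007, -0.0444, 0.2046]
ee_rot: [[1.0, 0.019, -0.003], [0.019, -0.994, 0.105], [-0.001, -0.106, -0.994]]
force: [0.5, 0.4, -0.7]
width: 0.0001
[ 0.60074656 -0.04438162  0.20456085] [ 0.53311666  0.40045505 -0.65516555]
```

View pics/s10.png

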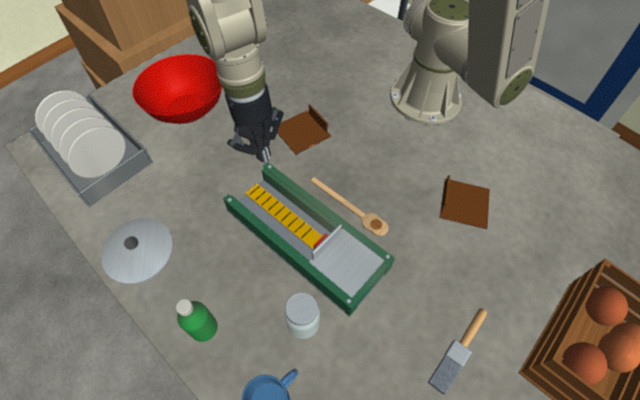

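View pics/t10.png

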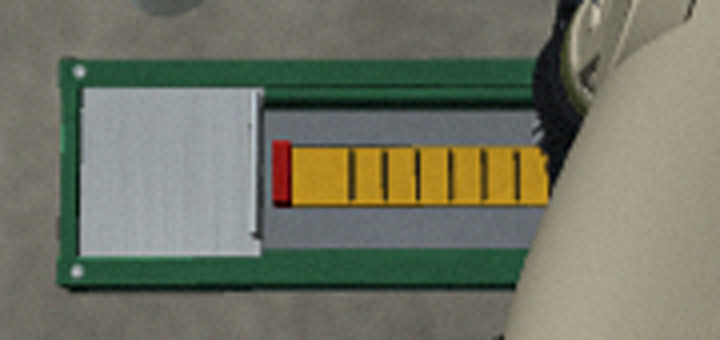

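View pics/w10.png

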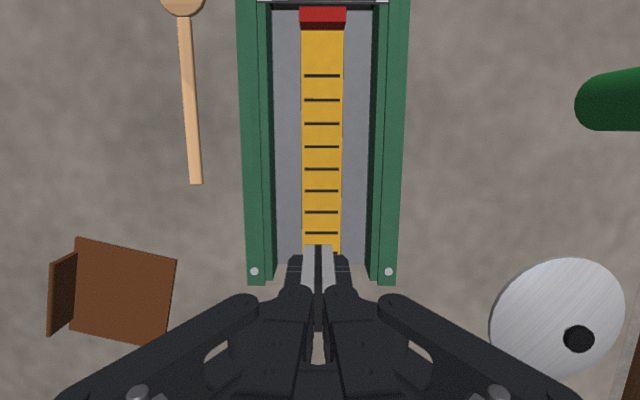

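The cover is home with its back edge at zoom col 262. The pin at 273–291 is exactly where it was when up, and the bystanders haven't moved.

```bash
python3 -c "
from bench import manip
print(manip.sign_off())"
```

```text
the job is handed in; nothing more can be done
None
```

The hatch is closed and handed in at about 13 s of the 43 s allowed; sign-off gives no verdict.

**What I did:**
- With closed fingers tilted 6°, I pressed the pedal about 15–16 mm down, judged from TCP height and the pin dropping in view.
- Holding it there, I slid the cover's front edge about 25 mm past the point where it clears the pin. I then let the pedal go and raised the tip.
- I pushed the flange at about 72 mm height until the force rose from about 7 to 11 N at the stop, then retreated.

**Last checks:**
- **Cover:** in the top view the plate meets the end wall, with a gap of about 7 mm between its back edge and the pin, as expected when fully home.
- **Catch:** the pin is back at the same pixels as when it was up at the start.
- **Robot and bystanders:** the tool force is about 0, the tool is clear of the scene, and the jar, spoon and other things look unmoved.

**Disagreement:** the top and wrist cameras differed by about 2–5 mm on positions, so I relied on contact force to find the stop.

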